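Close the instrument steriliser and tighten its ratchet knob to the click

TASK

Put the steel lid with the black grip squarely home on the steriliser pot, swing the blue bridge over it against its stop, then turn the ratchet knob clockwise until it has slipped two clicks, feeling for the slip, and let go. One click is too few and more than three strain the ratchet, so stop in time; do not lean on the knob, and leave the other things on the table alone.

Things in the scene. Friction and masses are not known exactly. Their poses are not given: they have to be found in the camera images.
- lid_center (a point): Loose round steel lid with a blue top face, 120 mm across, 38 mm tall in all, 0.3 kg. The point is on its axis 19 mm above its underside. From the bottom: a spigot 103 mm across and 6 mm deep (enters the pot), a flange 120 mm across and 6 mm thick, and a black round grip boss 30 mm across and 26 mm tall. It starts right way up on the table. z axis up.
- lid: The same lid; origin at the centre of its underside.
- pot_mouth (a point): Centre of the mouth of the fixed round steel pot (120 mm outside, bore 108 mm, rim 90 mm above the table), level with the rim. x axis points from the pot to the bridge's post, z up. With the lid home, lid_center lies 13 mm above this point and the boss top 32 mm above the rim.
- bridge_pivot (a point): Point on the vertical axis of the post that carries the blue swing bridge, 140 mm from the pot's axis along the x axis of pot_mouth, 157 mm above the table; the bridge's top here is at 170 mm and the bar's mid-height at 157 mm.
- bridge_bar (a point): Point on the centre line of the bridge's bar, 65 mm from the pivot, at mid-height. The bar is 18 mm wide and 18 mm high (148 to 166 mm above the table). Its x axis lies along the bar, from the knob end to the pivot. It can be pushed from its side.
- bridge (a joint): Angle of the bridge, rad: 0 = against its stop, with the screw foot right above the pot's centre; it grows counter-clockwise from above as the bridge is swung away. Stiff hinge, about 0.12 N m (2 N when pushed 65 mm from the pivot), stays where left; it starts swung away by about 1.0 to 1.5.
- foot: Rubber-tipped screw foot, 20 mm across, under the bridge's end, 140 mm from the pivot; origin at the centre of its lower face. It starts some 5 to 10 mm higher than the boss of a lid that is home and goes down 3 mm per radian of collar turn, clockwise. It stays where it is left. At the set torque it bears with some 70 to 90 N, springs a little, and pushes the held knob back by up to 0.1 N m; leaning on the knob adds to the load.
- knob_grip (a point): Black fluted ratchet knob, round, 36 mm across, 36 mm tall, on a vertical axis, above the bridge's end on an aluminium collar. The point is on its axis, 22 mm above its lower face: a good height for the middle of the finger pads (at the start about 209 to 214 mm above the table). Knob, collar and foot go down together as the knob is turned clockwise (from above).
- collar (a point): Centre of the top face of the aluminium collar under the knob, 48 mm across, fixed to the screw; its x axis points to the red line on its rim. The knob turns it with about 0.15 N m until the foot bears on the lid; then, at 0.33 N m on average, the ratchet slips: the knob goes on, collar and foot stay, and the torque swings 0.04 N m up and down with each click (20 degrees).
- knob_mark (a point): Point in the middle of the red line on the knob's top, 8 mm from the axis. At the start that line is in line with the collar's red line (the point 8 mm along the x axis of collar), and stays so until the ratchet slips; then it runs ahead clockwise, 20 degrees a click: after a slip s the point lies at x = 8 cos s, y = -8 sin s mm in the axes of collar.
- tin_lid: Blue plastic lid, 84 mm across, small 20 mm knob, not the one needed; a bystander, to be left alone. Origin at the centre of its underside.
- amber_bottle: Amber bottle, 56 mm across, 130 mm tall; a bystander, to be left alone. Origin at the centre of its underside.
- jar: White jar with green cap, 64 mm across, 75 mm tall; a bystander, to be left alone. Origin at the centre of its underside.
- bowl: Shallow steel bowl, 110 mm across, 40 mm tall; a bystander, to be left alone. Origin at the centre of its underside.
- tape_roll: Blue roll of tape lying flat, 64 mm across, 25 mm tall; a bystander, to be left alone. Origin at the centre of its underside.
- beaker: Clear open beaker, 64 mm across, 80 mm tall; a bystander, to be left alone. Origin at the centre of its underside.
- spatula: Steel spatula lying flat, 170 mm long; a bystander, to be left alone. Origin near its middle.
Things that resemble listed ones, but are neither listed nor needed, are in the scene too. Leave any purple or red look-alike of the lid alone.

How it is judged:
On the way, in this order (a step that is already met when the one before it is completed fails the run):
1. the lid is home on the pot (horizontal distance between lid_center and pot_mouth below 0.006 m and z of lid_center in the frame of pot_mouth below 0.0155 m and angle between lid_center's own z axis and vertical below 0.04 rad), for 0.2 s.
2. the bridge is swung over the seated lid, against its stop (all of step 1 and value of joint bridge below 0.05 rad), for 0.2 s.
3. the knob has been tightened until the ratchet slipped, the foot bearing on the lid (all of step 2 and y of knob_mark in the frame of collar below -0.0031 m and x of knob_mark in the frame of collar above 0.0041 m and contact force between foot and lid above 15 N), for 0.1 s.
At the end, for the whole second after the job is handed in: Lid home on the pot (centred to 6 mm, level to 0.04 rad, flange within 2.5 mm of the rim) and still; bridge within 0.05 rad of its stop; foot on the lid with over 15 N; knob slipped on its collar by 0.4 to 1.03 rad (two clicks is 0.7) (all of step 3 and linear speed of lid below 0.01 m/s); the robot touches nothing.
It fails at once if the ratchet is slipped more than three clicks (x of knob_mark in the frame of collar below 0.0036 m).
It fails at once if the foot is driven onto the lid with more than 115 N (knob leaned on) (contact force between foot and lid above 115 N).
It fails at once if a bystander is pushed more than 25 mm or knocked over (distance of any of tin_lid, amber_bottle, jar, bowl, tape_roll, beaker, spatula from where it was at the start of the episode above 0.025 m or angle between any of tin_lid, amber_bottle, jar, bowl, tape_roll, beaker, spatula's own z axis and vertical above 0.5 rad).
It also fails if it takes over 72 s, if anything falls off the work surface, if the arm or the gripper's body presses on something with over 40 N, if the wrist force passes 120 N, or if a joint passes its speed limit or range.

ROBOT

A 6-joint arm with a two-finger parallel gripper is mounted at the origin on the work surface. World frame = base frame: x ahead of the robot, y to its left, z up, the work surface at z = 0. Lengths are in m, angles in rad, forces in N, time in s.
With the tool pointing down it reaches from about 0.275 to 0.825 m from the base axis. Payload 4.9 kg.
Tool frame: the origin (TCP) lies at the very end of the fingers, on their centre line; the grasp point (between the pads) lies 19 mm behind it; z points along the fingers, y is the line along which they close (so a half turn about z gives the same grasp; the last joint's range is limited). The gripper opens to 85 mm and grips with 20 to 120 N. Pads are 22 mm wide; open, the fingers measure 114 mm over their backs; the gripper's body (76 mm by 85 mm) begins 54 mm behind the grasp point. The pads swing forward as they close: fully open they stand 13 mm farther back than shut.
Start: joints at [-1.378, 0.326, -0.193, 1.052, 0, 1.437], TCP at [0.177, -0.521, 0.231] pointing down, gripper open.
Joint ranges: [-2.65, 2.65], [-0.97, 1.79], [-1.3, 1.35], [-1.93, 2.1], [-1.47, 1.37], [-3.14, 3.14]. Speed limits (rad/s): [2.57, 2.57, 3.14, 3.14, 3.14, 3.14].

INTERFACE

Orientations are given as a rotation vector (axis times angle).
In Python, from station import env gives the robot as it stands.
- The arm moves only by the tool step_arm, never from a script. Its argument "motion" is a list of rows, each an object with "translation": the shift along the world's x, y, z in m, a list of three; "twist": the turn, a rotation vector about the world's x, y, z in degrees, a list of three. A call has 1 to 8 rows; each row is the pose to reach, as a shift and turn from the pose commanded when the call began; what a row does not reach only later rows make up. A row lasts 1/10 s, in which the tool goes at most 50 mm and 8.59 degrees, less where a joint would pass 70% of its speed; a pose out of reach is approached as far as the arm can. A call with a gripper value outside its range is refused whole. "gripper" is the gripper command: -1 is shut, 1 is fully open, values between are in proportion, set as the call begins (left out, the last holds). The fingers move at their own pace and stop on an object; "force" is the grip in N (left out, the last holds). Time passes only in rows, so rows that repeat a pose let the fingers close. It gives the time, the measured TCP pose, the force, the opening and the grip force at its end, in the units of the state.
- env.get_obs(): the state, without advancing time (a new reading comes with each control period).
- env.get_image(name): name is "scene" or "top"; returns a dict with "img" (480x640x3 uint8, red, green, blue), "K" (3x3 intrinsics, pixels), "dist" ([k1, k2, p1, p2, k3] as OpenCV has them; the pictures are not rectified), "extrinsics" (4x4, takes a point from world to camera coordinates). Camera axes: x right, y down, z forward; pixel columns grow to the right and rows downward; lengths in m; the calibration is good to about 2 mm. A picture is of the moment at which its call begins. There is no depth.
- env.sign_off(): hands the job in; it is judged then, once.
The state is a dict: "time": time; "q": joint angles; "joint_velocities": joint speeds; "joint_efforts": joint torques, N m; "position": TCP position; "eef_rot": TCP orientation; "wrist_force": force on the tool from outside, world axes, zero at the start; "wrist_torque": the same for the moment, N m; "opening": finger opening in m; "grip_force": force on a finger pad.
Only numpy, scipy, OpenCV 4.12 (cv2) and the standard library are available. Lean on these libraries where they do the work, as an engineer would, in place of code of your own. Each camera call takes 0.05 s, during which the arm holds its last target. There are 200 camera calls.

## Working session

There is one attempt and no reset: what is moved stays moved. The work goes in short steps, Python scripts to look and compute and a tool call to move; the robot and the scene stay as the last step left them, time stands still between calls to the robot, and variables do not carry over. Pictures are saved under pics/ and viewed, at most 13 in all, crops included, and the job is handed in when it is done.

Besides the shell and the picture viewer there is one more tool, called after "Call:" by a JSON object that holds its "name" and its "arguments", one argument or row to a line. step_arm: Moves the arm, as the interface text tells. Its arguments: {"type":"object","properties":{"motion":{"type":"array"},"gripper":{"type":"number"},"force":{"type":"number"}},"required":["motion"]}

```bash
mkdir -p pics; cat > h.py <<'E'
import numpy as np, cv2
from station import env
def grab(name):
    d=env.get_image(name); return d
def save(d,fn,box=None,scale=1):
    im=d["img"][:,:,::-1]
    if box: x0,y0,x1,y1=box; im=im[y0:y1,x0:x1]
    if scale!=1: im=cv2.resize(im,None,fx=scale,fy=scale,interpolation=cv2.INTER_CUBIC)
    cv2.imwrite("pics/"+fn,im)
def ray(d,uv):
    p=cv2.undistortPoints(np.array([[uv]],float),np.array(d["K"]),np.array(d["dist"]))[0,0]
    E=np.array(d["extrinsics"]);R=E[:3,:3];t=E[:3,3]
    return -R.T@t, R.T@np.array([p[0],p[1],1.])
def atz(d,uv,z):
    c,r=ray(d,uv); return c+r*(z-c[2])/r[2]
def proj(d,P):
    E=np.array(d["extrinsics"]);rv=cv2.Rodrigues(E[:3,:3])[0]
    return cv2.projectPoints(np.array(P,float).reshape(-1,1,3),rv,E[:3,3],np.array(d["K"]),np.array(d["dist"]))[0][:,0]
E
python3 - <<'E'
from h import *
import pickle
o=env.get_obs();print(o)
for n in("top","scene"):
    d=grab(n);save(d,n+"0.png");pickle.dump(d,open(n+"0.pkl","wb"));print(n,ray(d,(320,240)),d["K"])
E
```

```text
{'time': 0.0, 'q': array([-1.37819596e+00,  3.26915582e-01, -1.93610642e-01,  1.05199578e+00,
        2.42441088e-05,  1.43660871e+00]), 'joint_velocities': array([ 0.0013058 , -0.00012674, -0.00190865, -0.00140845,  0.00060089,
        0.00036747]), 'joint_efforts': array([-1.25060822e-03, -4.43395829e+01,  2.62441045e+01,  1.53271027e-02,
        4.05443222e-05,  1.01773129e-06]), 'position': array([ 0.17646151, -0.52029882,  0.23050709]), 'eef_rot': array([-3.09804673e+00, -5.10755616e-01,  4.10690194e-05]), 'wrist_force': array([-0.76815524,  0.36193167, -0.01453303]), 'wrist_torque': array([-0.03233294,  0.02241793, -0.0120164 ]), 'grip_force': 0.0, 'opening': 0.0854645967384356}
top (array([ 0.43671593, -0.00760824,  1.26315639]), array([ 0.05998286,  0.04512392, -0.99732313])) [[488.49473703   0.         328.21107254]
 [  0.         488.49473703 241.09027681]
 [  0.           0.           1.        ]]
scene (array([ 0.95569992, -0.71098906,  1.27695762]), array([-0.33362488,  0.50688647, -0.79491139])) [[518.56635387   0.         322.51326622]
 [  0.         518.56635387 234.81239296]
 [  0.           0.           1.        ]]
```

View pics/top0.png

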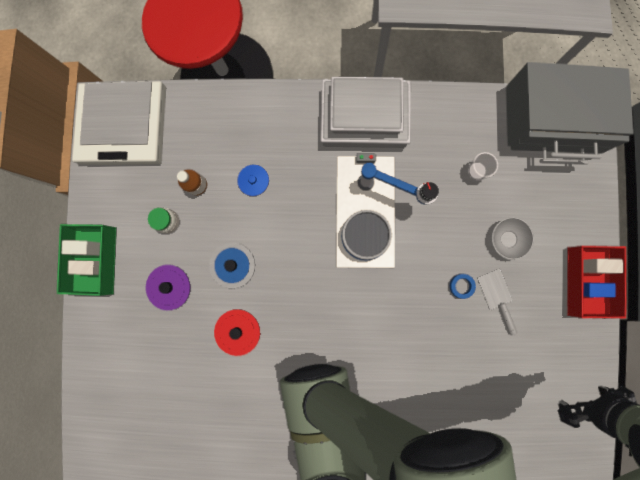

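View pics/scene0.png

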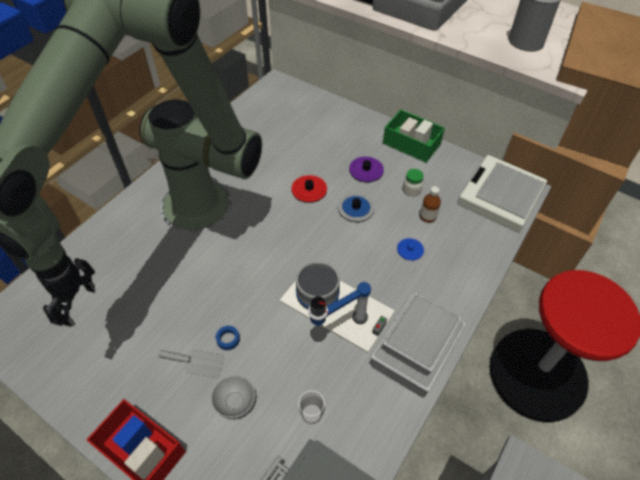

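Candidates for the lid (top image): blue-topped steel lid with black grip (234,266); blue tin lid (253,180, small blue knob); purple lid (167,287); red lid (237,332); blue tape (462,286). By the description it is the one at (234,266). The pot is at (366,235), the bridge pivot at (368,172) and the knob at (428,192).

```bash
python3 - <<'E'
from h import *
import pickle
d=pickle.load(open("top0.pkl","rb"));s=pickle.load(open("scene0.pkl","rb"))
a=cv2.resize(d["img"][225:305,195:275],(400,400),interpolation=cv2.INTER_CUBIC)
b=cv2.resize(d["img"][140:280,325:450],(500,560),interpolation=cv2.INTER_CUBIC)[:, :395]
b=cv2.resize(d["img"][145:275,330:445],(354,400),interpolation=cv2.INTER_CUBIC)
cv2.imwrite("pics/c1.png",np.hstack([a,b])[:,:,::-1])
E
```

```text
(no output)
```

View pics/c1.png

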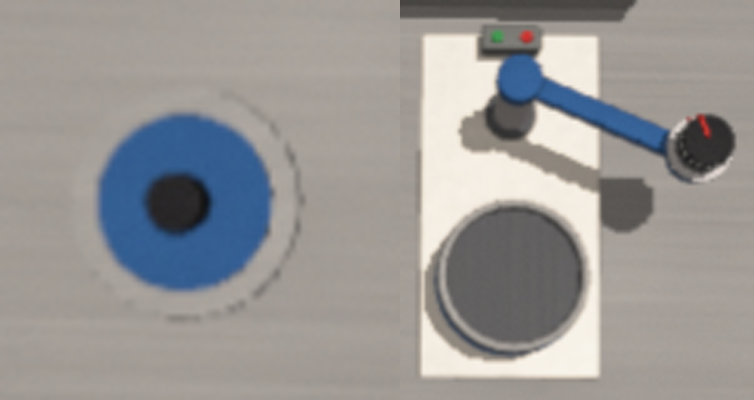

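```bash
python3 - <<'E'
from h import *
import pickle
d=pickle.load(open("top0.pkl","rb"));s=pickle.load(open("scene0.pkl","rb"))
def cent(d,mask,seed,fit=True):
    n,l,st,c=cv2.connectedComponentsWithStats(mask.astype(np.uint8))
    k=l[seed[1],seed[0]]; assert k>0
    m=(l==k).astype(np.uint8); cs=max(cv2.findContours(m,cv2.RETR_EXTERNAL,cv2.CHAIN_APPROX_NONE)[0],key=len)
    (x,y),ax,a=cv2.fitEllipse(cv2.convexHull(cs)); return (x,y),ax
for nm,d,lid,boss,pot in(("top",d,(222,266),(230,266),(366,235)),("scene",s,(344,209),(356,203),(318,272))):
    im=d["img"].astype(int);R,G,B=im[...,0],im[...,1],im[...,2]
    p,ax=cent(d,((B-R>50)|(im.max(2)<60)),lid);print(nm,"blue",p,ax,atz(d,p,.012))
    p,ax=cent(d,(im.max(2)<70),boss);print("boss",p,ax,atz(d,p,.036))
    try:
        sub=(im.max(2)<125)&(im.max(2)-im.min(2)<25); p,ax=cent(d,sub,pot);print("bore",p,ax,atz(d,p,.09))
    except Exception as e:print(e)
d=pickle.load(open("top0.pkl","rb"))
u=lambda x,y:((x-400+.5)/3.078+330-.5,(y+.5)/3.078+145-.5)
P=atz(d,u(513,273),.09);V=atz(d,u(520,78),.17);K=atz(d,u(705,141),.226)
print("pot",P,"piv",V,"knob",K,np.linalg.norm((P-V)[:2]),np.linalg.norm((K-V)[:2]))
E
```

```text
top blue (231.4572296142578, 265.099853515625) (34.01545333862305, 34.50462341308594) [0.44268816 0.27684697 0.012     ]
boss (230.09169006347656, 265.1900329589844) (11.000864028930664, 12.260336875915527) [0.4422662 0.2749008 0.036    ]
bore (366.7856750488281, 233.78451538085938) (44.17920684814453, 44.54019546508789) [ 0.52435154 -0.06680728  0.09      ]
scene blue (355.8426818847656, 206.0768585205078) (20.22346305847168, 26.97484588623047) [0.44378643 0.27548967 0.012     ]
boss (356.0, 203.57557678222656) (8.961016654968262, 11.712016105651855) [0.44839649 0.26608866 0.036     ]
bore (317.2602844238281, 287.91326904296875) (43.086708068847656, 54.21538162231445) [ 0.54178658 -0.09282739  0.09      ]
pot [ 0.52536564 -0.06580297  0.09      ] piv [ 0.66328244 -0.06493613  0.17      ] knob [ 0.60973958 -0.19145028  0.226     ] 0.137919524592083 0.1373778295337645
```

The two cameras agree on the chosen lid: the blue-topped one with the black boss, at (0.443, 0.276). Pot ≈ (0.5247, -0.0665), pivot ≈ (0.664, -0.065), bridge angle ≈ 1.17. Moving to the lid now, and turning the tool with the base to save joint-6 range.

Call:
{"name": "step_arm", "arguments": {
  "motion": [
    {"translation":[0.014,0.043,0],"twist":[0,0,7.5]},
    {"translation":[0.028,0.086,0],"twist":[0,0,15]},
    {"translation":[0.043,0.129,0],"twist":[0,0,22.5]},
    {"translation":[0.057,0.172,0],"twist":[0,0,30]},
    {"translation":[0.071,0.215,0],"twist":[0,0,37.5]},
    {"translation":[0.086,0.258,0],"twist":[0,0,45]},
    {"translation":[0.1,0.3,0],"twist":[0,0,52.5]},
    {"translation":[0.114,0.343,0],"twist":[0,0,60]}
  ],
  "gripper": 1,
  "force": 60
}}

```text
time: 0.9
position: [0.2906, -0.1762, 0.2312]
eef_rot: [2.424, 1.998, 0.0]
wrist_force: [1.1, 0.6, 1.1]
opening: 0.0851
grip_force: 0.0
```

Call:
{"name": "step_arm", "arguments": {
  "motion": [
    {"translation":[0.014,0.043,0],"twist":[0,0,7.5]},
    {"translation":[0.028,0.086,0],"twist":[0,0,15]},
    {"translation":[0.043,0.129,0],"twist":[0,0,22.5]},
    {"translation":[0.057,0.172,0],"twist":[0,0,30]},
    {"translation":[0.071,0.215,0],"twist":[0,0,37.5]},
    {"translation":[0.086,0.258,0],"twist":[0,0,45]},
    {"translation":[0.1,0.3,0],"twist":[0,0,52.5]},
    {"translation":[0.114,0.343,0],"twist":[0,0,60]}
  ]
}}

```text
time: 1.7
position: [0.4045, 0.1671, 0.2311]
eef_rot: [1.098, 2.943, -0.001]
wrist_force: [1.9, -0.6, 1.0]
opening: 0.0855
grip_force: 0.0
```

```bash
python3 - <<'E'
from h import *
o=env.get_obs();print(o["time"],o["q"],o["position"],o["eef_rot"])
E
```

```text
1.7 [ 2.22954516e-01  1.18084922e-01 -4.63777363e-01  9.89093535e-01
 -2.91492668e-04  9.37361379e-01] [0.40453191 0.16709419 0.23110773] [ 1.09846606e+00  2.94326530e+00 -5.20281461e-04]
```

Call:
{"name": "step_arm", "arguments": {
  "motion": [
    {"translation":[0.02,0.05,0],"twist":[0,0,0]},
    {"translation":[0.038,0.09,-0.02],"twist":[0,0,0]},
    {"translation":[0.038,0.108,-0.06],"twist":[0,0,0]},
    {"translation":[0.038,0.108,-0.1],"twist":[0,0,0]},
    {"translation":[0.038,0.108,-0.14],"twist":[0,0,0]},
    {"translation":[0.038,0.108,-0.17],"twist":[0,0,0]},
    {"translation":[0.038,0.108,-0.19],"twist":[0,0,0]},
    {"translation":[0.038,0.108,-0.19],"twist":[0,0,0]}
  ]
}}

```text
time: 2.5
position: [0.4398, 0.2719, 0.0383]
eef_rot: [-1.106, -2.936, 0.007]
wrist_force: [0.2, -0.8, 0.2]
opening: 0.085
grip_force: 0.0
```

```bash
python3 - <<'E'
from h import *
o=env.get_obs();print(o["position"])
d=grab("scene");a=cv2.resize(d["img"][150:250,300:420],(480,400),interpolation=cv2.INTER_CUBIC)
d=grab("top");b=cv2.resize(d["img"][215:315,190:270],(320,400),interpolation=cv2.INTER_CUBIC)
cv2.imwrite("pics/c2.png",np.hstack([a,b])[:,:,::-1])
E
```

```text
[0.43981199 0.27191351 0.03828246]
```

View pics/c2.png

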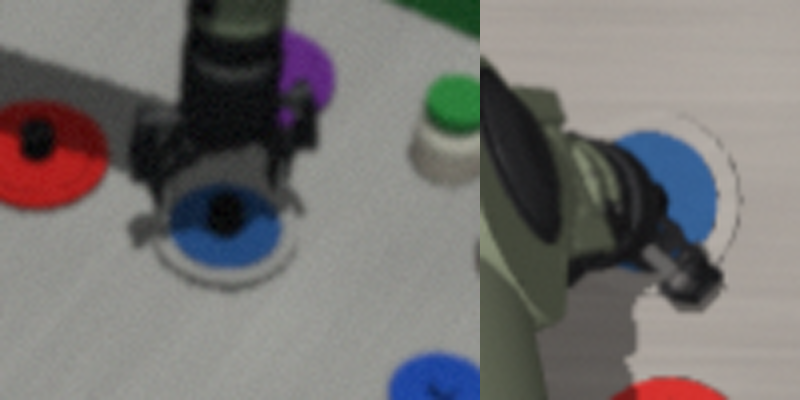

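The boss (crop 225,212) sits between the open fingers. Lowering and closing.

Call:
{"name": "step_arm", "arguments": {
  "motion": [
    {"translation":[0,0,-0.012],"twist":[0,0,0]},
    {"translation":[0,0,-0.024],"twist":[0,0,0]},
    {"translation":[0,0,-0.024],"twist":[0,0,0]},
    {"translation":[0,0,-0.024],"twist":[0,0,0]}
  ]
}}

```text
time: 3.0
position: [0.4423, 0.273, 0.0171]
eef_rot: [-1.107, -2.94, 0.001]
wrist_force: [0.3, -0.4, 0.5]
opening: 0.0856
grip_force: 0.0
```

Call:
{"name": "step_arm", "arguments": {
  "motion": [
    {"translation":[0,0,0],"twist":[0,0,0]},
    {"translation":[0,0,0],"twist":[0,0,0]},
    {"translation":[0,0,0],"twist":[0,0,0]},
    {"translation":[0,0,0],"twist":[0,0,0]},
    {"translation":[0,0,0],"twist":[0,0,0]},
    {"translation":[0,0,0],"twist":[0,0,0]},
    {"translation":[0,0,0],"twist":[0,0,0]},
    {"translation":[0,0,0],"twist":[0,0,0]}
  ],
  "gripper": -1,
  "force": 60
}}

```text
time: 3.8
position: [0.4438, 0.274, 0.0183]
eef_rot: [1.106, 2.939, 0.004]
wrist_force: [0.7, 1.7, 5.1]
opening: 0.0279
grip_force: 58.8
```

Call:
{"name": "step_arm", "arguments": {
  "motion": [
    {"translation":[0,0,0.02],"twist":[0,0,0]},
    {"translation":[0,0,0.05],"twist":[0,0,0]},
    {"translation":[0,0,0.085],"twist":[0,0,0]},
    {"translation":[0.005,-0.02,0.12],"twist":[0,0,0]},
    {"translation":[0.014,-0.06,0.13],"twist":[0,0,0]},
    {"translation":[0.024,-0.1,0.13],"twist":[0,0,0]},
    {"translation":[0.033,-0.14,0.13],"twist":[0,0,0]},
    {"translation":[0.043,-0.18,0.13],"twist":[0,0,0]}
  ]
}}

```text
time: 4.6
position: [0.4849, 0.0915, 0.147]
eef_rot: [-1.106, -2.939, 0.001]
wrist_force: [0.6, 0.5, -2.9]
opening: 0.028
grip_force: 59.8
```

Call:
{"name": "step_arm", "arguments": {
  "motion": [
    {"translation":[0.01,-0.04,0],"twist":[0,0,0]},
    {"translation":[0.019,-0.08,0],"twist":[0,0,0]},
    {"translation":[0.029,-0.12,0],"twist":[0,0,0]},
    {"translation":[0.036,-0.15,0],"twist":[0,0,0]},
    {"translation":[0.039,-0.162,0],"twist":[0,0,0]},
    {"translation":[0.039,-0.162,0],"twist":[0,0,0]},
    {"translation":[0.039,-0.162,0],"twist":[0,0,0]},
    {"translation":[0.039,-0.162,0],"twist":[0,0,0]}
  ]
}}

```text
time: 5.4
position: [0.5238, -0.0674, 0.147]
eef_rot: [-1.104, -2.94, -0.001]
wrist_force: [0.0, 0.3, -2.1]
opening: 0.028
grip_force: 59.8
```

```bash
python3 - <<'E'
from h import *
o=env.get_obs();print(o["position"],o["eef_rot"],o["q"])
d=grab("scene");print(d["img"].shape);a=cv2.resize(d["img"][220:360,250:400],(429,400),interpolation=cv2.INTER_CUBIC)
d2=grab("top");b=cv2.resize(d2["img"][170:310,310:430],(343,400),interpolation=cv2.INTER_CUBIC)
cv2.imwrite("pics/c3.png",np.hstack([a,b])[:,:,::-1])
import pickle;pickle.dump((d,d2),open("c3.pkl","wb"))
E
```

```text
[ 0.52382545 -0.06736486  0.14702636] [-1.10413257e+00 -2.93974328e+00 -5.13260170e-04] [-2.67971753e-01  3.60524542e-01 -3.74205841e-01  8.37368522e-01
  4.47534063e-04  4.50600276e-01]
(480, 640, 3)
```

View pics/c3.png

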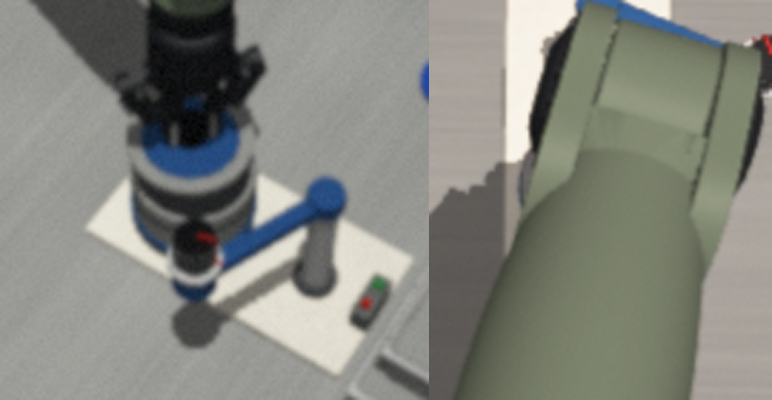

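The lid hangs level over the pot. It looks about 2 mm short in x, so I'm correcting that and lowering while feeling for contact.

Call:
{"name": "step_arm", "arguments": {
  "motion": [
    {"translation":[0.002,0,-0.01],"twist":[0,0,0]},
    {"translation":[0.002,0,-0.02],"twist":[0,0,0]},
    {"translation":[0.002,0,-0.03],"twist":[0,0,0]},
    {"translation":[0.002,0,-0.034],"twist":[0,0,0]},
    {"translation":[0.002,0,-0.037],"twist":[0,0,0]},
    {"translation":[0.002,0,-0.037],"twist":[0,0,0]},
    {"translation":[0.002,0,-0.037],"twist":[0,0,0]}
  ]
}}

```text
time: 6.2
position: [0.5267, -0.069, 0.1104]
eef_rot: [1.107, 2.94, 0.0]
wrist_force: [-0.1, 0.6, -1.9]
opening: 0.0281
grip_force: 59.8
```

Call:
{"name": "step_arm", "arguments": {
  "motion": [
    {"translation":[0,0,-0.002],"twist":[0,0,0]},
    {"translation":[0,0,-0.004],"twist":[0,0,0]},
    {"translation":[0,0,-0.004],"twist":[0,0,0]}
  ]
}}

```text
time: 6.5
position: [0.5271, -0.0689, 0.1067]
eef_rot: [1.107, 2.939, 0.001]
wrist_force: [-0.5, 1.6, 2.3]
opening: 0.0277
grip_force: 60.1
```

Call:
{"name": "step_arm", "arguments": {
  "motion": [
    {"translation":[-0.001,0.001,-0.001],"twist":[0,0,0]},
    {"translation":[-0.001,0.001,-0.003],"twist":[0,0,0]},
    {"translation":[-0.001,0.001,-0.003],"twist":[0,0,0]},
    {"translation":[-0.001,0.001,-0.003],"twist":[0,0,0]}
  ]
}}

```text
time: 6.9
position: [0.5261, -0.0675, 0.1032]
eef_rot: [1.107, 2.94, 0.002]
wrist_force: [3.0, 2.3, -1.4]
opening: 0.0279
grip_force: 59.7
```

```bash
python3 - <<'E'
from h import *
o=env.get_obs();print(o["position"],o["eef_rot"],o["wrist_force"],o["wrist_torque"])
d=grab("scene");a=cv2.resize(d["img"][230:320,270:370],(800,720),interpolation=cv2.INTER_CUBIC)[:600]
cv2.imwrite("pics/c4.png",a[:,:,::-1])
E
```

```text
[ 0.52611191 -0.06748758  0.10320836] [1.10664096e+00 2.93961674e+00 2.13258603e-03] [ 2.98573497  2.25193751 -1.39741127] [ 0.53118221 -0.73026773  0.01250702]
```

View pics/c4.png

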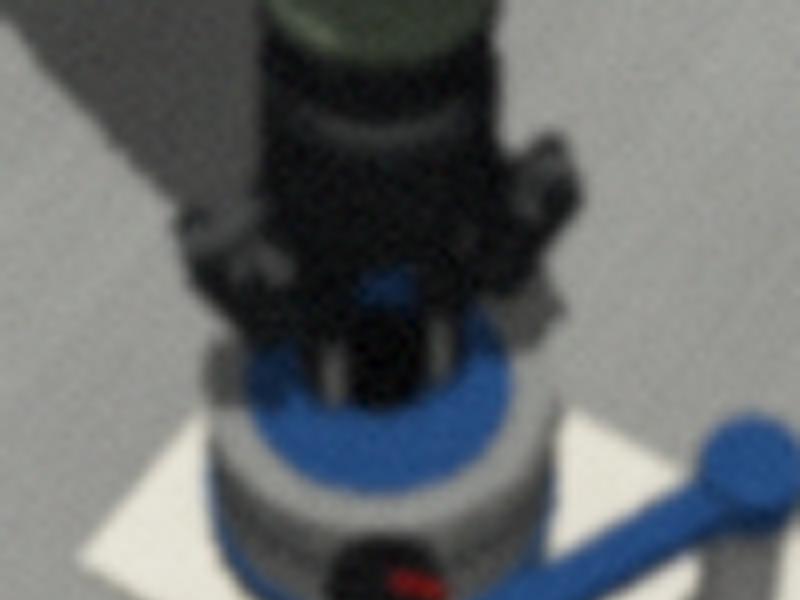

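The lid's spigot is in the pot and the flange is on the rim. A light press, then release and rise.

Call:
{"name": "step_arm", "arguments": {
  "motion": [
    {"translation":[0.0005,0.001,-0.001],"twist":[0,0,0]},
    {"translation":[0.0005,0.001,-0.002],"twist":[0,0,0]},
    {"translation":[0.0005,0.001,-0.002],"twist":[0,0,0]}
  ]
}}

```text
time: 7.25
position: [0.5262, -0.0673, 0.1023]
eef_rot: [1.107, 2.939, -0.001]
wrist_force: [-0.8, 0.2, 7.8]
opening: 0.0275
grip_force: 60.7
```

Call:
{"name": "step_arm", "arguments": {
  "motion": [
    {"translation":[0,0,0],"twist":[0,0,0]},
    {"translation":[0,0,0],"twist":[0,0,0]},
    {"translation":[0,0,0],"twist":[0,0,0]},
    {"translation":[0,0,0],"twist":[0,0,0]},
    {"translation":[0,0,0.005],"twist":[0,0,0]},
    {"translation":[0,0,0.03],"twist":[0,0,0]},
    {"translation":[0,0,0.07],"twist":[0,0,0]},
    {"translation":[0,0,0.12],"twist":[0,0,0]}
  ],
  "gripper": 0.6
}}

```text
time: 8.05
position: [0.5245, -0.0666, 0.2213]
eef_rot: [-1.106, -2.936, 0.001]
wrist_force: [1.5, 0.1, -0.3]
opening: 0.0686
grip_force: 0.0
```

The lid came to rest at the predicted home height. Next: close the fingers and go behind the bar to push the bridge round.

Call:
{"name": "step_arm", "arguments": {
  "motion": [
    {"translation":[0.02,-0.009,0.02],"twist":[0,0,8]},
    {"translation":[0.05,-0.023,0.03],"twist":[0,0,16]},
    {"translation":[0.085,-0.04,0.03],"twist":[0,0,24]},
    {"translation":[0.12,-0.056,0.03],"twist":[0,0,32]},
    {"translation":[0.145,-0.068,0.03],"twist":[0,0,40]},
    {"translation":[0.157,-0.073,0.03],"twist":[0,0,48]},
    {"translation":[0.157,-0.073,0.03],"twist":[0,0,56]},
    {"translation":[0.157,-0.073,0.01],"twist":[0,0,60]}
  ],
  "gripper": -1
}}

```text
time: 8.85
position: [0.685, -0.1407, 0.2336]
eef_rot: [-0.516, 3.095, -0.004]
wrist_force: [0.5, 0.1, 0.2]
opening: -0.0002
grip_force: 0.0
```

Call:
{"name": "step_arm", "arguments": {
  "motion": [
    {"translation":[0,0,-0.03],"twist":[0,0,0]},
    {"translation":[0,0,-0.06],"twist":[0,0,0]},
    {"translation":[0,0,-0.078],"twist":[0,0,0]},
    {"translation":[0,0,-0.078],"twist":[0,0,0]},
    {"translation":[0,0,-0.078],"twist":[0,0,0]}
  ]
}}

```text
time: 9.35
position: [0.6831, -0.1399, 0.1537]
eef_rot: [0.511, -3.099, -0.0]
wrist_force: [-0.9, -0.1, 0.5]
opening: 0.0004
grip_force: 0.0
```

```bash
python3 - <<'E'
from h import *
o=env.get_obs();print(o["q"],o["position"],o["wrist_force"])
d=grab("scene");a=cv2.resize(d["img"][200:350,260:430],(680,600),interpolation=cv2.INTER_CUBIC)
cv2.imwrite("pics/c5.png",a[:,:,::-1])
E
```

```text
[-3.07779455e-01  6.53867811e-01  1.38610272e-01  1.05578823e+00
 -7.35705246e-05 -6.34588525e-01] [ 0.68309291 -0.13993649  0.15371482] [-0.86451085 -0.08484664  0.47337919]
```

View pics/c5.png

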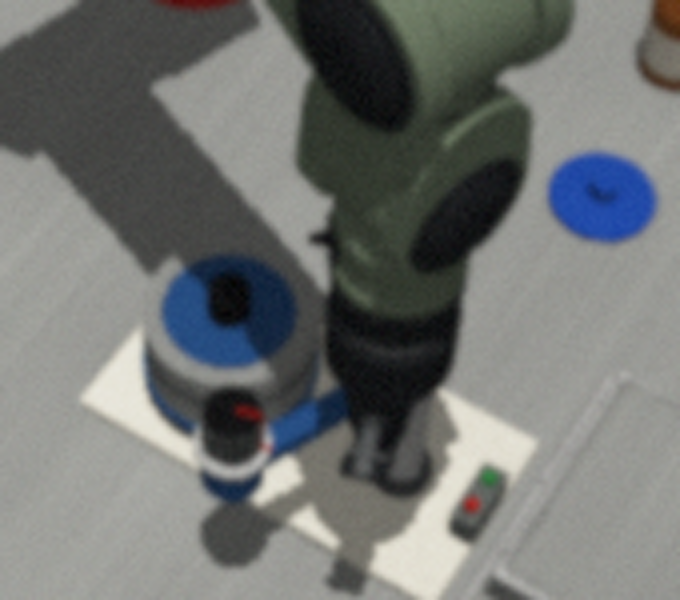

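The lid is seated (crop 230,310), and the closed fingers (380,465) are behind the bar. Pushing along the arc.

Call:
{"name": "step_arm", "arguments": {
  "motion": [
    {"translation":[-0.013,0.005,0],"twist":[0,0,0]},
    {"translation":[-0.025,0.01,0],"twist":[0,0,0]},
    {"translation":[-0.034,0.012,0],"twist":[0,0,0]},
    {"translation":[-0.042,0.014,0],"twist":[0,0,0]},
    {"translation":[-0.051,0.018,0],"twist":[0,0,0]},
    {"translation":[-0.059,0.0235,0],"twist":[0,0,0]},
    {"translation":[-0.066,0.03,0],"twist":[0,0,0]},
    {"translation":[-0.0725,0.0375,0],"twist":[0,0,0]}
  ]
}}

```text
time: 10.2
position: [0.611, -0.1027, 0.1544]
eef_rot: [-0.51, 3.098, -0.003]
wrist_force: [3.2, -2.7, 1.1]
opening: 0.0
grip_force: 1.9
```

Call:
{"name": "step_arm", "arguments": {
  "motion": [
    {"translation":[-0.003,0.005,0],"twist":[0,0,0]},
    {"translation":[-0.006,0.01,0],"twist":[0,0,0]},
    {"translation":[-0.007,0.014,0],"twist":[0,0,0]},
    {"translation":[-0.008,0.0175,0],"twist":[0,0,0]}
  ]
}}

```text
time: 10.6
position: [0.6026, -0.0874, 0.1531]
eef_rot: [0.509, -3.098, 0.01]
wrist_force: [3.2, -14.9, -2.1]
opening: 0.0
grip_force: 7.3
```

Call:
{"name": "step_arm", "arguments": {
  "motion": [
    {"translation":[0,0.001,0],"twist":[0,0,0]},
    {"translation":[0,0.001,0],"twist":[0,0,0]},
    {"translation":[0,0.001,0],"twist":[0,0,0]}
  ]
}}

```text
time: 10.9
position: [0.6027, -0.0876, 0.153]
eef_rot: [0.507, -3.098, 0.012]
wrist_force: [1.9, -12.3, 0.6]
opening: 0.0001
grip_force: 5.9
```

Call:
{"name": "step_arm", "arguments": {
  "motion": [
    {"translation":[0.003,-0.01,0],"twist":[0,0,0]},
    {"translation":[0.01,-0.04,0.01],"twist":[0,0,8]},
    {"translation":[0.01,-0.07,0.04],"twist":[0,0,16]},
    {"translation":[0.01,-0.1,0.08],"twist":[0,0,24]},
    {"translation":[0.01,-0.14,0.11],"twist":[0,0,32]},
    {"translation":[0.01,-0.17,0.12],"twist":[0,0,40]},
    {"translation":[0.01,-0.18,0.12],"twist":[0,0,48]},
    {"translation":[0.01,-0.18,0.12],"twist":[0,0,56]}
  ],
  "gripper": 1
}}

```text
time: 11.7
position: [0.6117, -0.2651, 0.2724]
eef_rot: [1.91, -2.494, -0.004]
wrist_force: [0.4, 0.2, 0.1]
opening: 0.0854
grip_force: 0.0
```

```bash
python3 - <<'E'
from h import *
o=env.get_obs();print(o["time"],o["q"],o["position"],o["wrist_force"])
d=grab("scene");a=cv2.resize(d["img"][210:330,270:400],(433,400),interpolation=cv2.INTER_CUBIC)
d2=grab("top");b=cv2.resize(d2["img"][150:270,315:425],(366,400),interpolation=cv2.INTER_CUBIC)
cv2.imwrite("pics/c6.png",np.hstack([a,b])[:,:,::-1])
import pickle;pickle.dump((d,d2),open("c6.pkl","wb"))
E
```

```text
11.7 [-5.19928521e-01  5.36138477e-01  2.36992865e-01  1.27418396e+00
  7.15496823e-04 -1.82739211e+00] [ 0.61167    -0.26510372  0.27243432] [0.35274922 0.24907569 0.12992694]
```

View pics/c6.png

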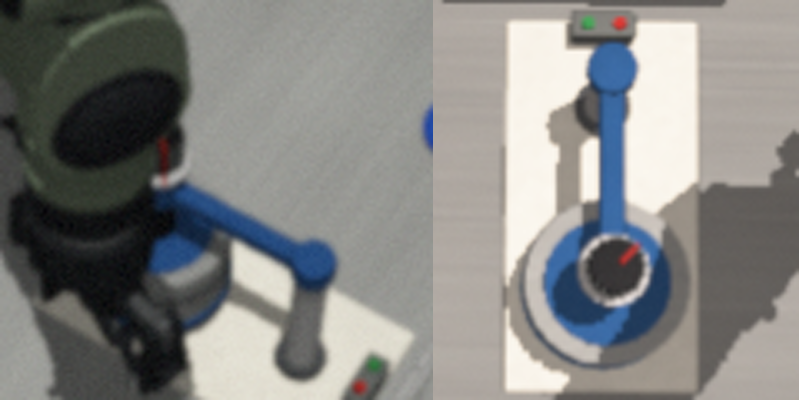

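```bash
python3 - <<'E'
from h import *
import pickle
d,d2=pickle.load(open("c6.pkl","rb"))
u=lambda x,y:((x-433+.5)*120/400+315-.5,(y+.5)*.3+150-.5)
for z in(.222,.226):print(atz(d2,u(616,267),z))
print(atz(d2,u(612,70),.17))
E
```

```text
[ 0.52323972 -0.06591562  0.222     ]
[ 0.5229073  -0.06569161  0.226     ]
[ 0.6617843 -0.0642786  0.17     ]
```

Call:
{"name": "step_arm", "arguments": {
  "motion": [
    {"translation":[-0.015,0.034,0],"twist":[0,0,8]},
    {"translation":[-0.03,0.068,0],"twist":[0,0,16]},
    {"translation":[-0.048,0.11,0],"twist":[0,0,24]},
    {"translation":[-0.066,0.15,0],"twist":[0,0,32]},
    {"translation":[-0.08,0.182,0],"twist":[0,0,40]},
    {"translation":[-0.087,0.1985,0],"twist":[0,0,48]},
    {"translation":[-0.087,0.1985,0],"twist":[0,0,56]},
    {"translation":[-0.087,0.1985,0],"twist":[0,0,64]}
  ]
}}

```text
time: 12.6
position: [0.5244, -0.0634, 0.273]
eef_rot: [-2.942, 1.1, 0.003]
wrist_force: [0.3, 0.5, -0.2]
opening: 0.0854
grip_force: 0.0
```

Call:
{"name": "step_arm", "arguments": {
  "motion": [
    {"translation":[-0.001,0,-0.03],"twist":[0,0,0]},
    {"translation":[-0.001,0,-0.055],"twist":[0,0,0]},
    {"translation":[-0.001,0,-0.07],"twist":[0,0,0]},
    {"translation":[-0.001,0,-0.077],"twist":[0,0,0]},
    {"translation":[-0.001,0,-0.077],"twist":[0,0,0]},
    {"translation":[-0.001,0,-0.077],"twist":[0,0,0]}
  ]
}}

```text
time: 13.2
position: [0.5248, -0.0651, 0.1968]
eef_rot: [-2.939, 1.108, -0.0]
wrist_force: [-0.4, 0.6, -0.1]
opening: 0.0851
grip_force: 0.0
```

Call:
{"name": "step_arm", "arguments": {
  "motion": [
    {"translation":[0,0,0],"twist":[0,0,0]},
    {"translation":[0,0,0],"twist":[0,0,0]},
    {"translation":[0,0,0],"twist":[0,0,0]},
    {"translation":[0,0,0],"twist":[0,0,0]},
    {"translation":[0,0,0],"twist":[0,0,0]},
    {"translation":[0,0,0],"twist":[0,0,0]}
  ],
  "gripper": -1,
  "force": 50
}}

```text
time: 13.8
position: [0.5252, -0.0655, 0.197]
eef_rot: [-2.94, 1.107, -0.003]
wrist_force: [0.6, -0.0, 5.6]
opening: 0.0347
grip_force: 49.6
```

```bash
python3 - <<'E'
from h import *
o=env.get_obs();print(o["time"],o["q"],o["position"],o["wrist_force"],o["wrist_torque"],o["opening"])
E
```

```text
13.8 [-2.63657124e-01  3.12932531e-01 -3.03536806e-01  9.52655358e-01
  2.28122008e-04 -2.68493749e+00] [ 0.52522575 -0.06547398  0.19698557] [ 0.63316183 -0.04670827  5.55319975] [ 0.11679171 -0.11188119  0.06604163] 0.03467598354519838
```

Gripped the knob (opening 34.7 mm, joint 6 at -2.68, so 5.7 rad available). Turning clockwise and following the 3 mm/rad descent.

Call:
{"name": "step_arm", "arguments": {
  "motion": [
    {"translation":[0,0,0.0],"twist":[0,0,-8]},
    {"translation":[0,0,-0.0004],"twist":[0,0,-16]},
    {"translation":[0,0,-0.0008],"twist":[0,0,-24]},
    {"translation":[0,0,-0.0012],"twist":[0,0,-32]},
    {"translation":[0,0,-0.0016],"twist":[0,0,-40]},
    {"translation":[0,0,-0.002],"twist":[0,0,-48]},
    {"translation":[0,0,-0.0024],"twist":[0,0,-56]},
    {"translation":[0,0,-0.0028],"twist":[0,0,-64]}
  ]
}}

```text
time: 14.6
position: [0.5263, -0.0651, 0.1938]
eef_rot: [-1.898, 2.499, -0.002]
wrist_force: [5.1, 1.1, 0.3]
opening: 0.0349
grip_force: 49.7
```

```bash
python3 - <<'E'
from h import *
o=env.get_obs();print(o["time"],o["q"][5],o["position"],o["wrist_force"],o["wrist_torque"],o["opening"])
E
```

```text
14.6 -1.562455978234244 [ 0.52633545 -0.06506821  0.19377134] [5.1401852  1.12253181 0.31240441] [ 0.32249437 -1.06449289  0.18061648] 0.034891938009641736
```

Call:
{"name": "step_arm", "arguments": {
  "motion": [
    {"translation":[0.0005,0,-0.0004],"twist":[0,0,-8]},
    {"translation":[0.001,0,-0.0008],"twist":[0,0,-16]},
    {"translation":[0.001,0,-0.0012],"twist":[0,0,-24]},
    {"translation":[0.001,0,-0.0016],"twist":[0,0,-32]},
    {"translation":[0.001,0,-0.002],"twist":[0,0,-40]}
  ]
}}

```text
time: 15.1
position: [0.5272, -0.0654, 0.1917]
eef_rot: [-0.929, 2.998, -0.001]
wrist_force: [4.7, -0.8, -0.9]
opening: 0.0345
grip_force: 49.7
```

```bash
cat > s.py <<'E'
from h import *
o=env.get_obs();print(o["time"],o["q"][5],o["position"],o["wrist_force"],o["wrist_torque"][2])
E
python3 s.py
```

```text
15.1 -0.8637800397300025 [ 0.52715425 -0.06543095  0.19167737] [ 4.69436071 -0.79392599 -0.91483494] 0.10956459862812129
```

Call:
{"name": "step_arm", "arguments": {
  "motion": [
    {"translation":[0,0,-0.0004],"twist":[0,0,-8]},
    {"translation":[0,0,-0.0008],"twist":[0,0,-16]},
    {"translation":[0,0,-0.0012],"twist":[0,0,-24]}
  ]
}}

```text
time: 15.4
position: [0.5274, -0.0655, 0.1905]
eef_rot: [-0.285, 3.125, -0.0]
wrist_force: [5.7, -0.3, -1.1]
opening: 0.0347
grip_force: 49.8
```

```bash
python3 s.py
```

```text
15.4 -0.44493533036982574 [ 0.52735393 -0.06545067  0.19046226] [ 5.7411506  -0.33329944 -1.066078  ] 0.08798779113235237
```

Call:
{"name": "step_arm", "arguments": {
  "motion": [
    {"translation":[0,0,-0.0004],"twist":[0,0,-8]},
    {"translation":[0,0,-0.0008],"twist":[0,0,-16]},
    {"translation":[0,0,-0.0012],"twist":[0,0,-24]}
  ]
}}

```text
time: 15.7
position: [0.5275, -0.0659, 0.1895]
eef_rot: [0.371, 3.116, -0.001]
wrist_force: [4.0, -1.0, 2.2]
opening: 0.0346
grip_force: 50.1
```

```bash
python3 s.py; python3 - <<'E'
from h import *
d=grab("scene");a=cv2.resize(d["img"][190:310,250:390],(700,600),interpolation=cv2.INTER_CUBIC)
cv2.imwrite("pics/c7.png",a[:,:,::-1])
E
python3 s.py
```

```text
15.7 -0.026152873957987422 [ 0.52747926 -0.06591761  0.18950733] [ 4.03984444 -1.01947618  2.2066885 ] 0.2375691632110548
15.75 -0.02256537075135978 [ 0.52745375 -0.06591998  0.18954356] [ 4.69033227 -0.66965165  0.99736303] -0.07273591243110258
```

View pics/c7.png

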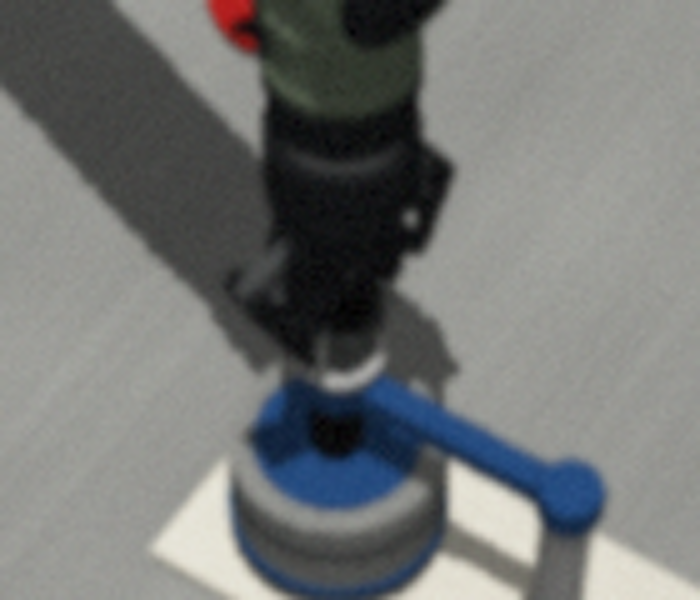

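```bash
cat > s.py <<'E'
from h import *
o=env.get_obs();print(o["time"],"q6 %.3f"%o["q"][5],o["position"].round(4),o["wrist_force"].round(1),"Tz %.3f"%o["wrist_torque"][2],"e6 %.3f"%o["joint_efforts"][5])
E
python3 s.py
```

```text
15.75 q6 -0.023 [ 0.5275 -0.0659  0.1895] [ 4.7 -0.7  1. ] Tz -0.073 e6 0.358
```

Call:
{"name": "step_arm", "arguments": {
  "motion": [
    {"translation":[0,0,-0.0004],"twist":[0,0,-8]},
    {"translation":[0,0,-0.0008],"twist":[0,0,-16]}
  ]
}}

```text
time: 15.95
position: [0.5275, -0.0662, 0.1893]
eef_rot: [0.797, 3.034, -0.001]
wrist_force: [2.1, -2.8, 6.5]
opening: 0.0347
grip_force: 50.5
```

```bash
python3 s.py
```

```text
15.95 q6 0.250 [ 0.5275 -0.0662  0.1893] [ 2.1 -2.8  6.5] Tz 0.393 e6 -0.801
```

Call:
{"name": "step_arm", "arguments": {
  "motion": [
    {"translation":[0,0,0.0004],"twist":[0,0,-4]}
  ]
}}

```text
time: 16.05
position: [0.5273, -0.0663, 0.1894]
eef_rot: [0.9, 3.006, -0.001]
wrist_force: [4.1, -2.4, -0.4]
opening: 0.0346
grip_force: 50.1
```

```bash
python3 s.py
```

```text
16.05 q6 0.318 [ 0.5273 -0.0663  0.1894] [ 4.1 -2.4 -0.4] Tz 0.347 e6 0.059
```

Call:
{"name": "step_arm", "arguments": {
  "motion": [
    {"translation":[0,0,0],"twist":[0,0,-4]}
  ]
}}

```text
time: 16.15
position: [0.5273, -0.0663, 0.1894]
eef_rot: [1.003, 2.973, -0.001]
wrist_force: [3.7, -3.0, 1.9]
opening: 0.0347
grip_force: 50.1
```

```bash
python3 s.py
```

```text
16.15 q6 0.387 [ 0.5273 -0.0663  0.1894] [ 3.7 -3.   1.9] Tz 0.320 e6 -0.210
```

Call:
{"name": "step_arm", "arguments": {
  "motion": [
    {"translation":[0,0,0],"twist":[0,0,-4]}
  ]
}}

```text
time: 16.25
position: [0.5272, -0.0664, 0.1894]
eef_rot: [1.106, 2.936, -0.001]
wrist_force: [4.0, -2.9, 2.5]
opening: 0.0349
grip_force: 50.0
```

```bash
python3 s.py
```

```text
16.25 q6 0.457 [ 0.5272 -0.0664  0.1894] [ 4.  -2.9  2.5] Tz 0.320 e6 -0.273
```

Torque is steady around 0.33 N m and z has stopped falling, so the ratchet is slipping (from about q6 ≈ 0.15–0.25). Turning a little more in small steps.

Call:
{"name": "step_arm", "arguments": {
  "motion": [
    {"translation":[0,0,0],"twist":[0,0,-4]}
  ]
}}

```text
time: 16.35
position: [0.5272, -0.0665, 0.1894]
eef_rot: [1.208, 2.896, -0.001]
wrist_force: [3.5, -2.5, 1.9]
opening: 0.0346
grip_force: 50.0
```

```bash
python3 s.py
```

```text
16.35 q6 0.527 [ 0.5272 -0.0665  0.1894] [ 3.5 -2.5  1.9] Tz 0.254 e6 -0.283
```

Call:
{"name": "step_arm", "arguments": {
  "motion": [
    {"translation":[0,0,0],"twist":[0,0,-4]}
  ]
}}

```text
time: 16.45
position: [0.5271, -0.0665, 0.1894]
eef_rot: [1.308, 2.852, -0.001]
wrist_force: [4.5, -2.5, 2.6]
opening: 0.0347
grip_force: 49.9
```

```bash
python3 s.py
```

```text
16.45 q6 0.596 [ 0.5271 -0.0665  0.1894] [ 4.5 -2.5  2.6] Tz 0.317 e6 -0.237
```

Call:
{"name": "step_arm", "arguments": {
  "motion": [
    {"translation":[0,0,0],"twist":[0,0,-4]}
  ]
}}

```text
time: 16.55
position: [0.5271, -0.0666, 0.1894]
eef_rot: [1.407, 2.805, -0.001]
wrist_force: [4.2, -2.0, 2.3]
opening: 0.0345
grip_force: 50.1
```

```bash
python3 s.py
```

```text
16.55 q6 0.666 [ 0.5271 -0.0666  0.1894] [ 4.2 -2.   2.3] Tz 0.362 e6 -0.198
```

From the torque ripple (peak near q6 ≈ 0.50, 20° period), the slip is most likely ~0.6 rad. Releasing and looking before deciding anything more.

Call:
{"name": "step_arm", "arguments": {
  "motion": [
    {"translation":[0,0,0],"twist":[0,0,0]},
    {"translation":[0,0,0],"twist":[0,0,0]},
    {"translation":[0,0,0],"twist":[0,0,0]},
    {"translation":[0,0,0],"twist":[0,0,0]},
    {"translation":[0,0,0],"twist":[0,0,0]},
    {"translation":[0,0,0.02],"twist":[0,0,0]},
    {"translation":[0,0,0.05],"twist":[0,0,0]},
    {"translation":[0,0,0.08],"twist":[0,0,0]}
  ],
  "gripper": 1
}}

```text
time: 17.35
position: [0.525, -0.0652, 0.2692]
eef_rot: [-1.407, -2.807, 0.0]
wrist_force: [1.5, -0.8, 0.9]
opening: 0.0853
grip_force: 0.0
```

Call:
{"name": "step_arm", "arguments": {
  "motion": [
    {"translation":[-0.02,-0.04,0.02],"twist":[0,0,0]},
    {"translation":[-0.05,-0.08,0.02],"twist":[0,0,0]},
    {"translation":[-0.08,-0.12,0.02],"twist":[0,0,0]},
    {"translation":[-0.1,-0.16,0.02],"twist":[0,0,0]},
    {"translation":[-0.12,-0.2,0.02],"twist":[0,0,0]},
    {"translation":[-0.12,-0.24,0.02],"twist":[0,0,0]},
    {"translation":[-0.12,-0.24,0.02],"twist":[0,0,0]}
  ]
}}

```text
time: 18.05
position: [0.405, -0.3098, 0.2885]
eef_rot: [1.415, 2.803, -0.003]
wrist_force: [0.3, 0.8, -0.5]
opening: 0.0856
grip_force: 0.0
```

```bash
python3 - <<'E'
from h import *
ims=[];
for i in range(4): d=grab("top"); ims.append(d["img"].astype(float))
m=np.mean(ims,0).astype(np.uint8)
ss=[]
for i in range(4): s=grab("scene"); ss.append(s["img"].astype(float))
n=np.mean(ss,0).astype(np.uint8)
import pickle;pickle.dump((d,m,s,n),open("c8.pkl","wb"))
p=proj(d,[[.524,-.066,.205]])[0].astype(int);q=proj(s,[[.524,-.066,.205]])[0].astype(int);print(p,q)
a=cv2.resize(m[p[1]-16:p[1]+16,p[0]-16:p[0]+16],(400,400),interpolation=cv2.INTER_CUBIC)
b=cv2.resize(n[q[1]-20:q[1]+20,q[0]-20:q[0]+20],(400,400),interpolation=cv2.INTER_CUBIC)
cv2.imwrite("pics/c8.png",np.hstack([a,b])[:,:,::-1])
E
```

```text
[369 230] [317 253]
```

View pics/c8.png

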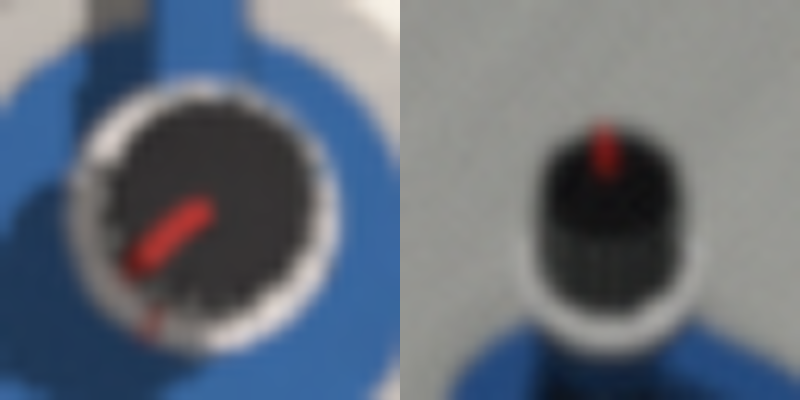

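```bash
python3 - <<'E'
from h import *
import pickle
d,m,s,n=pickle.load(open("c8.pkl","rb"))
S=12.5; U=lambda x,y:((x+.5)/S-.5+353,(y+.5)/S-.5+214)
im=m.astype(int);R=im[...,0]-np.maximum(im[...,1],im[...,2])
ys,xs=np.mgrid[214:246,353:385]
w=np.clip(R[214:246,353:385]-25,0,None)
kn=(ys<237); 
def line(w):
    W=w.sum();c=np.array([(w*xs).sum(),(w*ys).sum()])/W
    C=np.cov(np.stack([xs.ravel(),ys.ravel()]),aweights=w.ravel());e,v=np.linalg.eigh(C);return c,v[:,1],W
ck,v,Wk=line(w*kn);cc,_,Wc=line(w*(~kn));print(ck,v,Wk,cc,Wc)
zt,zc=.217,.181
for dz in(-.003,0,.003):
    A=atz(d,ck,zt+dz);B=atz(d,ck+v*2,zt+dz);k=(B-A)[:2]; 
    if k[0]>0:k=-k
    ak=np.arctan2(k[1],k[0])
    Cc=atz(d,cc,zc+dz)
    for C in (atz(d,U(203,216),zc+dz), A-8e-3*np.array([np.cos(ak),np.sin(ak),0])):
        r=(Cc-C)[:2]; ac=np.arctan2(r[1],r[0]); print(dz,A[:2],C[:2],np.linalg.norm(r),"k %.3f c %.3f slip %.3f"%(ak,ac,ac-ak))
E
```

```text
[366.21036107 232.26452119] [-0.75991332  0.65002442] 1274 [365. 239.] 4
-0.003 [ 0.51834441 -0.05926241] [ 0.52447553 -0.0667022 ] 0.02011162725792036 k 2.297 c 2.726 slip 0.429
-0.003 [ 0.51834441 -0.05926241] [ 0.523658   -0.06524286] 0.018801139955601273 k 2.297 c 2.779 slip 0.482
0 [ 0.518111   -0.05911471] [ 0.52423292 -0.06653883] 0.02005602708622759 k 2.297 c 2.726 slip 0.429
0 [ 0.518111   -0.05911471] [ 0.52342459 -0.06509516] 0.018759783772180884 k 2.297 c 2.779 slip 0.482
0.003 [ 0.51787759 -0.05896701] [ 0.5239903  -0.06637546] 0.020000426914534936 k 2.297 c 2.726 slip 0.429
0.003 [ 0.51787759 -0.05896701] [ 0.52319118 -0.06494745] 0.018718431380669028 k 2.297 c 2.778 slip 0.481<stdin>:11: RuntimeWarning: Degrees of freedom <= 0 for slice
  c *= np.true_divide(1, fact)
  c *= np.true_divide(1, fact)
```

Seen from above: knob line at crop (170,238), collar line at (150,325), which gives a slip of about 0.43–0.5 rad. Two clicks is 0.7, so I'll regrasp and add about 0.2 rad.

Call:
{"name": "step_arm", "arguments": {
  "motion": [
    {"translation":[0.02,0.04,0],"twist":[0,0,0]},
    {"translation":[0.04,0.08,0],"twist":[0,0,0]},
    {"translation":[0.06,0.12,0],"twist":[0,0,0]},
    {"translation":[0.08,0.16,0],"twist":[0,0,0]},
    {"translation":[0.1,0.2,0],"twist":[0,0,0]},
    {"translation":[0.12,0.24,0],"twist":[0,0,0]},
    {"translation":[0.12,0.24,0],"twist":[0,0,0]},
    {"translation":[0.12,0.24,-0.02],"twist":[0,0,0]}
  ]
}}

```text
time: 19.25
position: [0.5274, -0.0639, 0.2708]
eef_rot: [1.4, 2.807, 0.001]
wrist_force: [-0.5, -0.4, -0.3]
opening: 0.085
grip_force: 0.0
```

Call:
{"name": "step_arm", "arguments": {
  "motion": [
    {"translation":[0,0,-0.03],"twist":[0,0,0]},
    {"translation":[0,0,-0.055],"twist":[0,0,0]},
    {"translation":[0,0,-0.072],"twist":[0,0,0]},
    {"translation":[0,0,-0.078],"twist":[0,0,0]},
    {"translation":[0,0,-0.078],"twist":[0,0,0]},
    {"translation":[0,0,-0.078],"twist":[0,0,0]}
  ]
}}

```text
time: 19.85
position: [0.5261, -0.0656, 0.1916]
eef_rot: [1.408, 2.807, 0.0]
wrist_force: [0.4, -0.5, 0.3]
opening: 0.0858
grip_force: 0.0
```

Call:
{"name": "step_arm", "arguments": {
  "motion": [
    {"translation":[0,0,0],"twist":[0,0,0]},
    {"translation":[0,0,0],"twist":[0,0,0]},
    {"translation":[0,0,0],"twist":[0,0,0]},
    {"translation":[0,0,0],"twist":[0,0,0]},
    {"translation":[0,0,0],"twist":[0,0,0]},
    {"translation":[0,0,0],"twist":[0,0,0]}
  ],
  "gripper": -1,
  "force": 50
}}

```text
time: 20.45
position: [0.526, -0.0654, 0.1913]
eef_rot: [1.408, 2.807, 0.001]
wrist_force: [-0.8, 0.4, 6.3]
opening: 0.0347
grip_force: 49.6
```

```bash
python3 s.py
```

```text
20.45 q6 0.667 [ 0.526  -0.0654  0.1913] [-0.8  0.4  6.3] Tz 0.036 e6 -0.002
```

Call:
{"name": "step_arm", "arguments": {
  "motion": [
    {"translation":[0,0,0],"twist":[0,0,-4]},
    {"translation":[0,0,0],"twist":[0,0,-8]}
  ]
}}

```text
time: 20.65
position: [0.5261, -0.0653, 0.1913]
eef_rot: [1.603, 2.701, 0.001]
wrist_force: [-0.0, 1.7, 6.1]
opening: 0.0346
grip_force: 49.5
```

```bash
python3 s.py
```

```text
20.65 q6 0.808 [ 0.5261 -0.0653  0.1913] [-0.   1.7  6.1] Tz 0.350 e6 -0.205
```

Call:
{"name": "step_arm", "arguments": {
  "motion": [
    {"translation":[0,0,0.0005],"twist":[0,0,-4]},
    {"translation":[0,0,0.0005],"twist":[0,0,-9]}
  ]
}}

```text
time: 20.85
position: [0.5261, -0.0653, 0.1913]
eef_rot: [1.81, 2.566, 0.001]
wrist_force: [1.3, 0.9, 1.1]
opening: 0.0345
grip_force: 49.8
```

```bash
python3 s.py
```

```text
20.85 q6 0.966 [ 0.5261 -0.0653  0.1913] [1.3 0.9 1.1] Tz 0.292 e6 -0.484
```

Call:
{"name": "step_arm", "arguments": {
  "motion": [
    {"translation":[0,0,0],"twist":[0,0,0]},
    {"translation":[0,0,0],"twist":[0,0,0]},
    {"translation":[0,0,0],"twist":[0,0,0]},
    {"translation":[0,0,0],"twist":[0,0,0]},
    {"translation":[0,0,0],"twist":[0,0,0]},
    {"translation":[0,0,0.02],"twist":[0,0,0]},
    {"translation":[0,0,0.05],"twist":[0,0,0]},
    {"translation":[0,0,0.08],"twist":[0,0,0]}
  ],
  "gripper": 1
}}

```text
time: 21.65
position: [0.5251, -0.0653, 0.2717]
eef_rot: [-1.807, -2.568, 0.001]
wrist_force: [0.9, -0.4, 0.2]
opening: 0.0852
grip_force: 0.0
```

Call:
{"name": "step_arm", "arguments": {
  "motion": [
    {"translation":[-0.02,-0.04,0.02],"twist":[0,0,0]},
    {"translation":[-0.05,-0.08,0.02],"twist":[0,0,0]},
    {"translation":[-0.08,-0.12,0.02],"twist":[0,0,0]},
    {"translation":[-0.1,-0.16,0.02],"twist":[0,0,0]},
    {"translation":[-0.12,-0.2,0.02],"twist":[0,0,0]},
    {"translation":[-0.12,-0.24,0.02],"twist":[0,0,0]},
    {"translation":[-0.12,-0.24,0.02],"twist":[0,0,0]}
  ]
}}

```text
time: 22.35
position: [0.405, -0.3099, 0.2911]
eef_rot: [1.814, 2.563, -0.002]
wrist_force: [-0.5, 0.7, -0.5]
opening: 0.0856
grip_force: 0.0
```

```bash
python3 - <<'E'
from h import *
ims=[];
for i in range(4): d=grab("top"); ims.append(d["img"].astype(float))
m=np.mean(ims,0).astype(np.uint8)
import pickle
d0,m0,_,_=pickle.load(open("c8.pkl","rb"))
f=lambda m:cv2.resize(m[214:246,353:385],(400,400),interpolation=cv2.INTER_CUBIC)
cv2.imwrite("pics/c9.png",np.hstack([f(m0),f(m)])[:,:,::-1])
ys,xs=np.mgrid[214:237,353:385]
for q in(m0,m):
    im=q.astype(int);R=im[...,0]-np.maximum(im[...,1],im[...,2]);w=np.clip(R[214:237,353:385]-25,0,None)
    e,v=np.linalg.eigh(np.cov(np.stack([xs.ravel(),ys.ravel()]),aweights=w.ravel()));v=v[:,1];print("knob",np.degrees(np.arctan2(v[1],v[0]))%180)
    w2=np.clip(R[237:246,353:385]-0,0,None).astype(float);y2,x2=np.mgrid[237:246,353:385];print("collar",(w2*x2).sum()/w2.sum(),(w2*y2).sum()/w2.sum())
E
```

```text
knob 139.45655717102898
collar 367.73728813559325 238.72598870056498
knob 149.86837584936845
collar 367.56666666666666 238.7846153846154
```

View pics/c9.png

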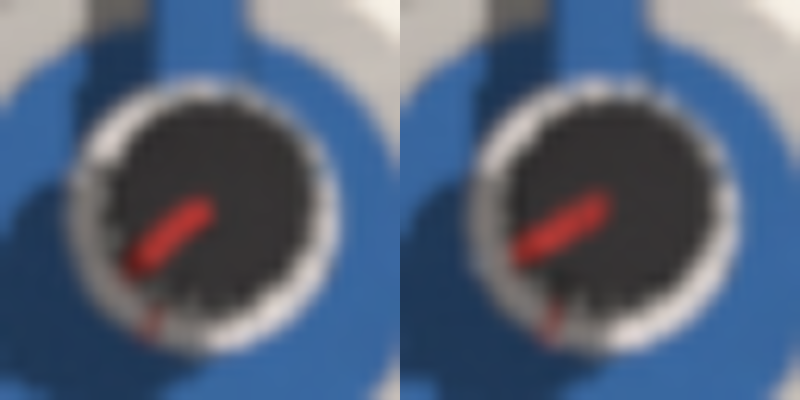

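The knob line moved on by a further 10° (crop 560,230) while the collar line stayed at (552,322), so the slip is about 0.63 rad, close to two clicks. The arm is clear; handing in.

```bash
python3 -c "
from station import env
print(env.sign_off())"
```

```text
the job is handed in; nothing more can be done
None
```

I handed the job in at about 22.5 s: the lid is home on the pot, the bridge is against its stop, and the knob has slipped about 0.63 rad (nearly two clicks, measured from the top camera) and been let go; the hand-in returned no verdict, and I couldn't measure the foot's force on the lid directly.

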